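# Draw the blue plug gauge to its red band and hold it for reading

## Robot

A 6-joint arm with a two-finger parallel gripper is mounted at the origin on a cart in front of the work surface, level with it; the furniture and walls round the work are solid. World frame = base frame: x ahead of the robot, y to its left, z up, the work surface at z = 0. Lengths are in mm, angles in degrees, forces in N, time in s.
With the tool pointing down it reaches from about 400 to 925 mm from the base axis. Payload 3.4 kg.
Tool frame: the origin (TCP) lies midway between the tips of the shut fingers; the grasp point (between the pads) lies 19 mm behind it; z points along the fingers, y is the line along which they close (so a half turn about z gives the same grasp; the last joint's range is limited). The gripper opens to 85 mm and grips with 20 to 120 N. Pads are 22 mm wide; open, the fingers measure 114 mm over their backs; the gripper's body (76 mm by 85 mm) begins 54 mm behind the grasp point. The pads swing forward as they close: fully open they stand 13 mm farther back than shut.
Start: joints at [69.127, 17.578, 86.31, -0, 76.112, -4.211], TCP at [164.887, 550.857, 207.305] pointing down, gripper open.
Joint ranges: [-179.03, 179.03], [-60, 130.46], [8.19, 133.38], [-81.62, 261.62], [5.75, 156.47], [-153.77, 153.77]. Speed limits (degrees/s): [147.25, 147.25, 180, 180, 180, 180].

## Interface

Orientations are given as a 3x3 rotation matrix whose columns are the frame's x, y, z axes.
In Python, from station import env gives the robot as it stands. The module is installed in compiled form; this text tells all that it offers.
- The arm moves only by the tool apply_moves, never from a script. Its argument "commands" is text: rows parted by semicolons, each of 7 numbers parted by spaces: the turn, a rotation vector about the tool's x, y, z normalised to -1 to 1, where 1 is 90 degrees, then the shift along the tool's x, y, z normalised to -1 to 1, where 1 is 300 mm, then the closure, from -1 (fully open) to 1 (shut). A call has 1 to 8 rows; each row is the pose to reach, as a shift and turn from the pose commanded when the call began, along the tool's axes at that moment; what a row does not reach only later rows make up. A row lasts 1/8 s, in which the tool goes at most 62.5 mm and 10.7 degrees, less where a joint would pass 70% of its speed; a pose out of reach is approached as far as the arm can. A call with a number of a shift or a turn outside -1 to 1 is refused whole. A call with a gripper value outside its range is refused whole. The fingers move at their own pace and stop on an object; the grip force is fixed at half the most. Time passes only in rows, so rows that repeat a pose let the fingers close. It gives the time, the measured TCP pose, the force, the opening and the grip force at its end, in the units of the state.
- env.get_state(): the state, without advancing time (a new reading comes with each control period).
- env.read_camera(name): name is "scene" or "top" or "wrist"; returns the picture (400x640x3 uint8, red, green, blue); there is no depth.
- env.get_calibration(name): a dict with "fx", "fy", "cx", "cy" (pixels), "k1" (the pictures are not rectified: a ray, as slopes to the right and down, at radius r is drawn at 1 + k1 r^2 times it, then the intrinsics apply), "position" and "attitude" of the camera in the world; the wrist camera has in their place "hand_eye" (4x4, takes a point from camera to tool coordinates, whose origin is the TCP and whose axes are the flange's). Camera axes: x right, y down, z forward; pixel columns grow to the right and rows downward; lengths in mm; the calibration is good to about 2 mm. A picture is of the moment at which its call begins: read the wrist's pose just before it. get_calibration takes no time and is no camera call.
- env.finish_job(): hands the job in; it is judged then, once.
The state is a dict: "time_s": time; "qpos": joint angles; "qd": joint speeds; "joint_efforts": joint torques, N m; "eef_pos": TCP position; "eef_rot": TCP orientation; "force": force on the tool from outside, world axes, zero at the start; "ft_torque": the same for the moment, N m; "gripper_width": finger opening in mm; "grip_force": force on a finger pad.
Only numpy, scipy, OpenCV 4.12 (cv2) and the standard library are available. Lean on these libraries where they do the work, as an engineer would, in place of code of your own. Each camera call takes 0.05 s, during which the arm holds its last target. There are 200 camera calls.

## Task

Two plug gauges sit in slanted test bores on the bench. Take the blue-handled gauge by its handle and draw it straight out along its bore, without forcing it sideways, until its red band is completely clear of the block while the yellow band below it is still completely hidden in the bore; the yellow band must never come out. Finish while still gripping it there, steady, so that I can read it, and leave the green-handled gauge and the other things where they are.

Things in the scene. Friction and masses are not known exactly. Their poses are not given: they have to be found in the camera images.
- blue_gauge: blue-handled plug gauge, loose, about 0.22 kg. Origin on its axis under its collar; +z up its axis. Round handle 20 mm diameter, z 6 to 62 mm; collar 28 mm, z 0 to 6; steel plug 16 mm, z 0 to -56. Red band at z -20 to -28 mm, yellow band at z -38 to -54. Starts fully home, collar on the block's face (origins of gauge and bore within 1 mm); only gravity and friction keep it there
- blue_bore: aluminium block 52x52x66 mm, fixed on a dark steel foot 100x84 mm; holds the blue-handled gauge. Origin: centre of the bore's mouth on the block's upper face, 82 mm above the bench. +z points out along the bore, leaning 20 degrees from vertical towards the robot (stand turned up to 0.4 rad). Bore 17 mm wide, 62 mm deep. z of the gauge's origin in this frame is how far it is drawn out
- green_gauge: green-handled plug gauge, otherwise the same as the blue-handled one; leave it alone
- green_bore: block with the bore of the green-handled gauge, the same as the other; fixed to the bench. Which gauge stands left and which right varies
- spanner: steel open-ended spanner lying flat, 180x36x7 mm, loose bystander; origin at the centre of its underside
- collet_nut: steel collet nut, 46 mm across, 20 mm high, loose bystander; origin at the centre of its underside

How it is judged:
By the outcome, as a careful person would: the job done as asked, in the order asked, and still so for the second after the job is handed in, while the arm keeps its last pose, push and grip.
It also fails if it takes over 32 s, if anything falls off the work surface, if the arm or the gripper's body presses on something with over 40 N, if the wrist force passes 120 N, or if a joint passes its speed limit or range.

## Working session

There is one attempt and no reset: what is moved stays moved. The work goes in short steps, Python scripts to look and compute and a tool call to move; the robot and the scene stay as the last step left them, time stands still between calls to the robot, and variables do not carry over. Pictures are saved under pics/ and viewed, at most 10 in all, crops included, and the job is handed in when it is done.

Besides the shell and the picture viewer there is one more tool, called after "Call:" as name(argument=value, ...), one argument or row to a line, values as JSON. apply_moves: Moves the arm, as the interface text tells. Its arguments: {"type":"object","properties":{"commands":{"type":"string"}},"required":["commands"]}

```bash
mkdir -p pics
python3 - <<'E'
from station import env
import cv2,numpy as np
for n in("scene","top"):
    cv2.imwrite(f"pics/{n}0.png",env.read_camera(n)[:,:,::-1]); c=env.get_calibration(n); print(n,{k:np.round(v,4).tolist() for k,v in c.items()})
print({k:np.round(v,4).tolist() for k,v in env.get_calibration("wrist").items()})
s=env.get_state();print({k:np.round(v,3).tolist() for k,v in s.items()})
E
```

```text
scene {'fx': 464.3196, 'fy': 464.3196, 'cx': 315.2013, 'cy': 197.0601, 'k1': -0.0781, 'position': [-72.1236, -563.9636, 510.8675], 'attitude': [[0.6176, -0.4001, 0.6771], [-0.7865, -0.3133, 0.5323], [-0.0008, -0.8612, -0.5082]]}
top {'fx': 429.9713, 'fy': 429.9713, 'cx': 318.6901, 'cy': 194.5065, 'k1': 0.0361, 'position': [395.1023, -114.4674, 931.4117], 'attitude': [[0.0246, -0.9868, 0.1603], [-0.9996, -0.0226, 0.0141], [-0.0103, -0.1606, -0.987]]}
{'fx': 282.3485, 'fy': 282.3485, 'cx': 319.3264, 'cy': 197.0644, 'k1': -0.0033, 'hand_eye': [[0.0007, -0.9581, -0.2865, 72.3749], [1.0, 0.0008, -0.0, -1.2865], [0.0002, -0.2865, 0.9581, -166.471], [0.0, 0.0, 0.0, 1.0]]}
{'time_s': 0.1, 'qpos': [69.127, 17.617, 86.375, 0.0, 76.113, -4.209], 'qd': [0.023, 0.034, -0.176, -0.088, -0.095, 0.012], 'joint_efforts': [-0.001, -45.853, -25.261, -0.0, 0.005, 0.0], 'eef_pos': [164.645, 550.222, 206.491], 'eef_rot': [[-0.958, 0.287, -0.001], [0.287, 0.958, -0.002], [0.0, -0.002, -1.0]], 'force': [0.005, -0.31, 0.395], 'ft_torque': [0.016, 0.001, 0.036], 'grip_force': 0.0, 'gripper_width': 85.583}
```

View pics/scene0.png

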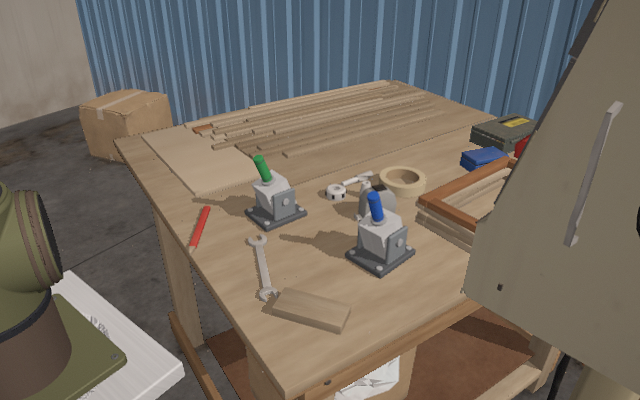

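View pics/top0.png

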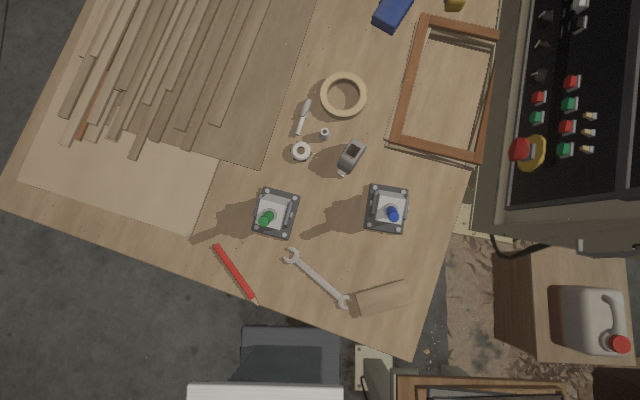

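The blue gauge is the right-hand one: scene (376,207), top (392,213). Green is at scene (262,168). A machine cabinet stands to the right of blue.

```bash
cat > h.py <<'E'
from station import env
import cv2,numpy as np
def calib(n,s=None):
    c=env.get_calibration(n);K=np.array([[c["fx"],0,c["cx"]],[0,c["fy"],c["cy"]],[0,0,1]]);d=np.array([c["k1"],0,0,0.])
    if n=="wrist":
        H=np.array(c["hand_eye"]);R=np.array(s["eef_rot"]);return K,d,np.array(s["eef_pos"])+R@H[:3,3],R@H[:3,:3]
    return K,d,np.array(c["position"]),np.array(c["attitude"])
def rays(cal,px):
    K,d,p,R=cal;u=cv2.undistortPoints(np.float64(px).reshape(-1,1,2),K,d).reshape(-1,2)
    r=np.c_[u,np.ones(len(u))]@R.T;return r/np.linalg.norm(r,axis=1)[:,None]
def proj(cal,P):
    K,d,p,R=cal;return cv2.projectPoints((np.float64(P).reshape(-1,3)-p)@R,np.zeros(3),np.zeros(3),K,d)[0].reshape(-1,2)
def onplane(cal,px,z): r=rays(cal,px);return cal[2]+r*((z-cal[2][2])/r[:,2])[:,None]
def tri(cals,pxs):
    A=0;b=0
    for c,q in zip(cals,pxs):
        r=rays(c,q)[0];M=np.eye(3)-np.outer(r,r);A=A+M;b=b+M@c[2]
    return np.linalg.solve(A,b)
def blob(img,lo,hi,roi):
    m=cv2.inRange(cv2.cvtColor(img,cv2.COLOR_RGB2HSV),lo,hi);x0,y0,x1,y1=roi
    z=np.zeros_like(m);z[y0:y1,x0:x1]=m[y0:y1,x0:x1]
    n,l,st,ce=cv2.connectedComponentsWithStats(z);k=1+np.argmax(st[1:,4]);ys,xs=np.nonzero(l==k)
    P=np.c_[xs,ys].astype(float);c=P.mean(0);w,v=np.linalg.eigh(np.cov((P-c).T));a=v[:,1];a=a*(-np.sign(a[1]));t=(P-c)@a
    return c,a,t.min(),t.max(),len(P),np.sqrt(w)
BLO,BHI=(105,120,40),(128,255,255)
E
python3 - <<'E'
from h import *
S,T=calib("scene"),calib("top");si,ti=cv2.imread("pics/scene0.png")[:,:,::-1].copy(),cv2.imread("pics/top0.png")[:,:,::-1].copy()
for nm,lo,hi,rs,rt in(("blue",BLO,BHI,(355,180,400,235),(375,195,410,230)),("green",(50,100,30),(90,255,255),(245,145,285,190),(250,200,285,235))):
    a=blob(si,lo,hi,rs);b=blob(ti,lo,hi,rt);print(nm,a,b)
    C=tri([S,T],[a[0],b[0]]);print(C.round(1),proj(S,C),proj(T,C))
    n=np.cross(*rays(S,[a[0]-8*a[1],a[0]+8*a[1]]));m=np.cross(*rays(T,[b[0]-8*b[1],b[0]+8*b[1]]));ax=np.cross(n,m);ax/=np.linalg.norm(ax);print("axis",ax*np.sign(ax[2]),np.degrees(np.arccos(abs(ax[2]))))
a=cv2.resize(si[150:290,330:430],None,fx=4,fy=4,interpolation=2)[:560,:400];b=cv2.resize(ti[170:245,350:430],None,fx=5,fy=5,interpolation=2)[:375,:400]
o=np.zeros((560,800,3),np.uint8);o[:,:400]=a;o[:375,400:]=b;cv2.imwrite("pics/crop.png",o[:,:,::-1])
E
```

```text
blue (array([375.07575758, 205.67272727]), array([-0.22086361, -0.9753047 ]), np.float64(-15.594619931706587), np.float64(14.98970285313911), 330, array([3.23007544, 8.48692472])) (array([393.1047619 , 214.53333333]), array([-0.21175564, -0.97732264]), np.float64(-6.72134711403593), np.float64(8.019948086151581), 105, array([2.3596532, 4.0034994]))
[ 491.8 -244.7  116.6] [[375.36086433 205.62870184]] [[392.90372501 214.67643969]]
axis [-0.23827383  0.12816556  0.96270409] 15.697385565721149
green (array([261.92244898, 167.75918367]), array([-0.42381171, -0.90575031]), np.float64(-14.144799144180787), np.float64(13.642826155759456), 245, array([2.68358283, 7.87794282])) (array([265.34645669, 218.72440945]), array([ 0.68626351, -0.72735301]), np.float64(-8.233647787050234), np.float64(8.084576391323338), 127, array([2.49548946, 4.52983874]))
[479.   -2.5 114.7] [[261.64695407 167.76772818]] [[265.54802611 218.53967366]]
axis [-0.3357499   0.08120886  0.93844399] 20.20813447454807
```

View pics/crop.png

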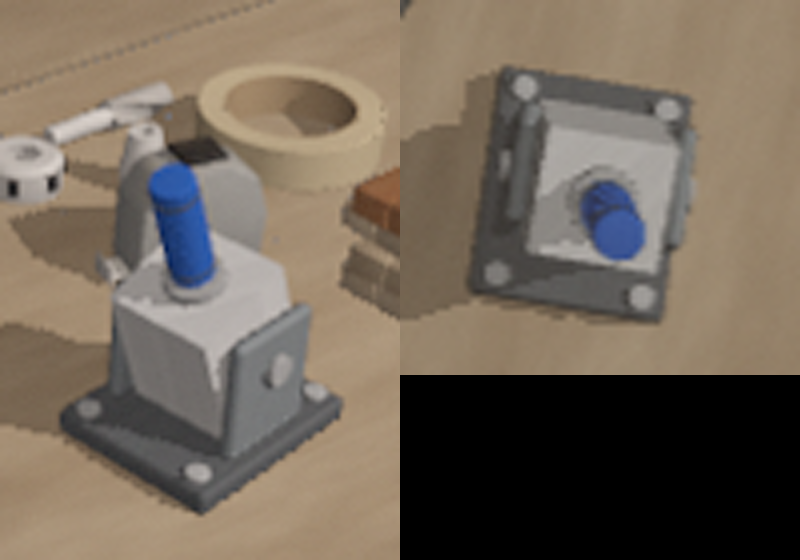

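The crop shows the blue gauge seated: handle leaning toward the camera/robot, collar on the block. In the top view the foot corners are at about (371,183.6), (408.4,189), (402,234), (364.4,228.4).

Run:
```python
from h import *
T=calib("top");S=calib("scene")
P=onplane(T,[[371,183.6],[408.4,189],[402,234],[364.4,228.4]],9);print(P.round(1),P.mean(0))
for i in range(4):
    d=P[(i+1)%4]-P[i];print(np.linalg.norm(d),np.degrees(np.arctan2(d[1],d[0])))
print([np.degrees(np.arctan2(*(q[::-1]))) for q in [(-.238,.128),]])
# wood frame right side and cabinet edge
print(onplane(T,[[390,145],[482,162],[498,38],[475,230],[500,235],[350,157]],30).round(0))
```

```text
[[ 571.6 -214.6    9. ]
 [ 561.5 -295.6    9. ]
 [ 463.6 -281.1    9. ]
 [ 473.6 -201.     9. ]] [ 517.56178006 -248.0846045     9.        ]
81.61291568647837 -97.11980657177195
98.91399328439284 171.5720302857416
80.73698373606602 82.89810165907365
98.92310548657014 -7.920423834967103
[np.float64(151.7279639205673)]
[[ 653. -253.   30.]
 [ 620. -448.   30.]
 [ 903. -491.   30.]
 [ 474. -428.   30.]
 [ 465. -479.   30.]
 [ 625. -167.   30.]]
```

```bash
cat >> h.py <<'E'
from scipy.spatial.transform import Rotation as Ro
def frame(yaw,lean=20):
    w=np.radians(yaw);s,c=np.sin(np.radians(lean)),np.cos(np.radians(lean))
    a=np.array([-s*np.cos(w),-s*np.sin(w),c]);y=np.array([-np.sin(w),np.cos(w),0]);return a,np.c_[np.cross(y,-a),y,-a]
def rel(p0,R0,p,R):
    return np.r_[Ro.from_matrix(R0.T@R).as_rotvec(degrees=True)/90,R0.T@(np.array(p)-p0)/300].round(4)
E
python3 - <<'E'
from h import *
a,R=frame(-7.5);s=env.get_state();p0,R0=np.array(s["eef_pos"]),np.array(s["eef_rot"])
M=np.array([504.2,-246.4,82]);print(a,R)
w1=[390,280,290];w2=[450,20,290];w3=M+a*110
print(rel(p0,R0,w1,R0));print(rel(w1,R0,w2,R0));print(rel(w2,R0,w3,R),w3)
E
```

```text
[-0.33909411  0.04464259  0.93969262] [[-0.93165342  0.13052619  0.33909411]
 [ 0.1226545   0.99144486 -0.04464259]
 [-0.34202014  0.         -0.93969262]]
[ 0.      0.      0.     -0.9779 -0.648  -0.2773]
[ 0.      0.      0.     -0.4401 -0.7729  0.0014]
[-0.0189 -0.2219 -0.1006 -0.304  -0.8182  0.3502] [ 466.89964751 -241.48931543  185.36618829]
```

Call:
apply_moves(
  commands="0 0 0 -0.98 -0.65 -0.28 -1;0 0 0 -0.98 -0.65 -0.28 -1;0 0 0 -0.98 -0.65 -0.28 -1;0 0 0 -0.98 -0.65 -0.28 -1;0 0 0 -0.98 -0.65 -0.28 -1;0 0 0 -0.98 -0.65 -0.28 -1;0 0 0 -0.98 -0.65 -0.28 -1",
)

```text
time_s: 0.98
eef_pos: [393.0, 277.5, 292.0]
eef_rot: [[-0.956, 0.292, 0.002], [0.292, 0.956, -0.0], [-0.002, 0.0, -1.0]]
force: [0.4, 0.3, -0.9]
gripper_width: 85.7
grip_force: 0.0
```

Call:
apply_moves(
  commands="0 0 0 -0.44 -0.77 0 -1;0 0 0 -0.44 -0.77 0 -1;0 0 0 -0.44 -0.77 0 -1;0 0 0 -0.44 -0.77 0 -1;0 0 0 -0.44 -0.77 0 -1;0 0 0 -0.44 -0.77 0 -1",
)

```text
time_s: 1.72
eef_pos: [450.5, 21.0, 290.7]
eef_rot: [[-0.958, 0.288, -0.001], [0.288, 0.958, 0.001], [0.002, 0.001, -1.0]]
force: [-0.6, -0.1, 0.8]
gripper_width: 85.5
grip_force: 0.0
```

Call:
apply_moves(
  commands="-0.02 -0.22 -0.1 -0.3 -0.82 0.2 -1;-0.02 -0.22 -0.1 -0.3 -0.82 0.2 -1;-0.02 -0.22 -0.1 -0.3 -0.82 0.2 -1;-0.02 -0.22 -0.1 -0.3 -0.82 0.2 -1;-0.02 -0.22 -0.1 -0.3 -0.82 0.2 -1;-0.02 -0.22 -0.1 -0.3 -0.82 0.2 -1;-0.02 -0.22 -0.1 -0.3 -0.82 0.2 -1;-0.02 -0.22 -0.1 -0.3 -0.82 0.2 -1",
)

```text
time_s: 2.72
eef_pos: [466.9, -238.6, 231.5]
eef_rot: [[-0.932, 0.128, 0.338], [0.122, 0.992, -0.04], [-0.34, 0.004, -0.94]]
force: [1.4, 0.1, -0.5]
gripper_width: 85.4
grip_force: 0.0
```

Run:
```python
from h import *
a,R=frame(-7.5);s=env.get_state();im=env.read_camera("wrist");cv2.imwrite("pics/w1.png",im[:,:,::-1])
import pickle;pickle.dump(s,open("s1.pkl","wb"))
p0,R0=np.array(s["eef_pos"]),np.array(s["eef_rot"]);print(s["time_s"],p0,R0.round(3),s["qpos"],s["force"])
M=np.array([504.2,-246.4,82]);W=calib("wrist",s)
print(proj(W,[M,M+a*6,M+a*34,M+a*62]));print(rel(p0,R0,M+a*110,R))
```

```text
2.725 [ 466.86199284 -238.63302424  231.54807996] [[-0.932  0.128  0.338]
 [ 0.122  0.992 -0.04 ]
 [-0.34   0.004 -0.94 ]] [ -39.81537877    3.33488617  104.95007646   13.02006806   55.57486571
 -128.25512853] [ 1.42514325  0.07854369 -0.46549402]
[[317.34499126 165.20659132]
 [317.33586437 166.14695646]
 [317.28849257 171.02806528]
 [317.23147366 176.90381261]]
[ 0.0031 -0.0014  0.0004  0.051  -0.0101  0.1452]
```

View pics/w1.png

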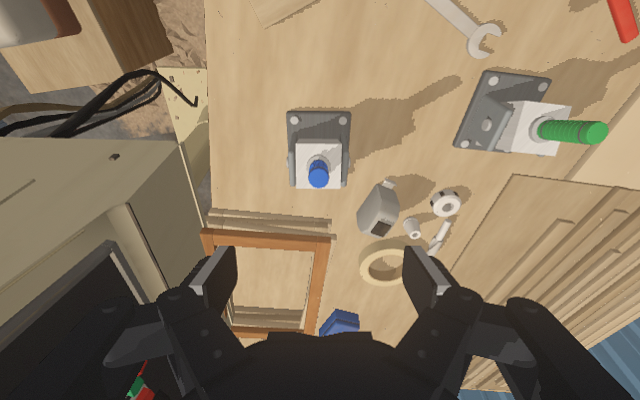

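The blue handle is at (318,172), within about 1 px of the prediction (317,171). The fingers are at the bottom, with the handle ahead of them. Next I go closer.

Call:
apply_moves(
  commands="0.003 -0.001 0 0.051 -0.01 0.2 -1;0.003 -0.001 0 0.051 -0.01 0.2 -1;0.003 -0.001 0 0.051 -0.01 0.2 -1;0.003 -0.001 0 0.051 -0.01 0.2 -1",
)

```text
time_s: 3.28
eef_pos: [473.6, -245.3, 172.1]
eef_rot: [[-0.931, 0.132, 0.341], [0.123, 0.991, -0.048], [-0.345, -0.003, -0.939]]
force: [-0.0, 1.2, 0.3]
gripper_width: 85.5
grip_force: 0.0
```

Run:
```python
from h import *
import pickle
a,R=frame(-7.5);s=env.get_state();im=env.read_camera("wrist");cv2.imwrite("pics/w2.png",im[:,:,::-1]);pickle.dump(s,open("s2.pkl","wb"))
p0,R0=np.array(s["eef_pos"]),np.array(s["eef_rot"]);print(s["time_s"],p0,R0.round(3),s["qpos"],s["force"])
M=np.array([504.2,-246.4,82]);W=calib("wrist",s)
print(proj(W,[M,M+a*6,M+a*34,M+a*62]));print(blob(im,BLO,BHI,(280,100,360,260)));print(rel(p0,R0,M+a*85,R))
cv2.imwrite("pics/w2c.png",cv2.resize(im[90:290,220:420,::-1],None,fx=3,fy=3,interpolation=cv2.INTER_CUBIC))
```

```text
3.275 [ 473.6177857  -245.29231575  172.1302822 ] [[-0.931  0.132  0.341]
 [ 0.123  0.991 -0.048]
 [-0.345 -0.003 -0.939]] [ -39.68976377    7.68954142  109.91329783   14.57730165   45.96753579
 -130.75638951] [-0.00404468  1.16580516  0.30761189]
[[324.02047052 189.09221295]
 [324.10231049 190.77014093]
 [324.53643777 199.6712625 ]
 [325.08069749 210.83144838]]
(array([325.46783626, 205.00146199]), array([-0.08610896, -0.99628573]), np.float64(-17.977510567827395), np.float64(20.311891806287022), 684, array([ 6.30185439, 10.33743004]))
[-0.0021  0.0019 -0.0006  0.0074  0.0097  0.0337]
```

View pics/w2c.png

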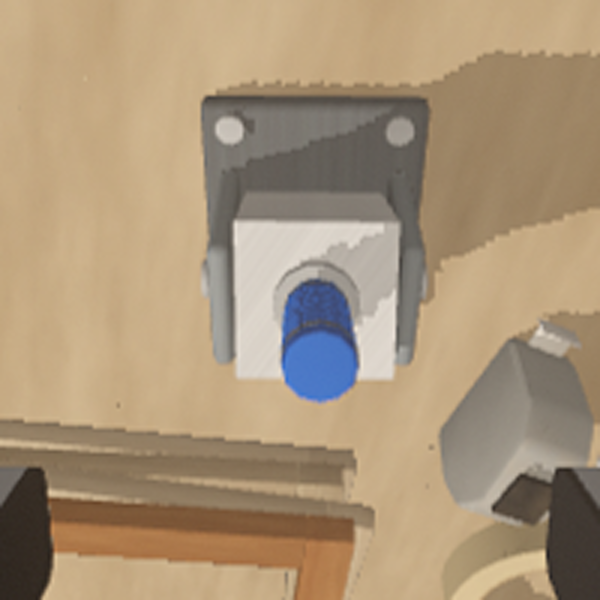

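The handle-top disc is at (326.7,211.3) and the block face is centred on column 325.3. The finger inner edges are symmetric about column 319.3. So the gauge axis is about +5.7 mm in tool y and parallel to the tool. I correct that and descend round the handle.

Call:
apply_moves(
  commands="-0.002 0.002 0 0.007 0.018 0.04 -1;-0.002 0.002 0 0.007 0.018 0.12 -1;-0.002 0.002 0 0.007 0.018 0.2 -1;-0.002 0.002 0 0.007 0.018 0.247 -1;-0.002 0.002 0 0.007 0.018 0.247 -1",
)

```text
time_s: 3.95
eef_pos: [495.6, -241.6, 98.1]
eef_rot: [[-0.933, 0.131, 0.334], [0.125, 0.991, -0.041], [-0.336, 0.004, -0.942]]
force: [-0.8, -0.1, 0.1]
gripper_width: 85.5
grip_force: 0.0
```

Run:
```python
from h import *
import pickle
a,R=frame(-7.5);s=env.get_state();im=env.read_camera("wrist");pickle.dump(s,open("s3.pkl","wb"))
for n in("scene","top"): cv2.imwrite(f"pics/{n}3.png",env.read_camera(n)[:,:,::-1])
p0,R0=np.array(s["eef_pos"]),np.array(s["eef_rot"]);print(s["time_s"],p0,R0.round(3),s["qpos"],s["force"])
M=np.array([504.2,-246.4,82]);W=calib("wrist",s)
print(proj(W,[M,M+a*6,M+a*34,M+a*62]));print(blob(im,BLO,BHI,(270,150,370,330)));print(rel(p0,R0,M+a*21,R))
c=cv2.resize(im[130:330,190:450,::-1],None,fx=3,fy=3,interpolation=cv2.INTER_CUBIC);cv2.imwrite("pics/w3c.png",c)
```

```text
3.95 [ 495.55555657 -241.58240607   98.08412969] [[-0.933  0.131  0.334]
 [ 0.125  0.991 -0.041]
 [-0.336  0.004 -0.942]] [ -37.46262281   15.17267529  113.5702668    17.14770562   35.37893952
 -132.51756211] [-0.7933711  -0.14614599  0.14745616]
[[315.9212945  225.331111  ]
 [315.84879405 228.64018715]
 [315.44399962 247.11798993]
 [314.88301668 272.73132937]]
(array([316.00480192, 259.68127251]), array([-0.01890004, -0.99982138]), np.float64(-29.38899992435942), np.float64(37.693532611451026), 1666, array([ 9.61420062, 18.25664577]))
[ 0.002  -0.0039 -0.0013 -0.0104 -0.0121 -0.0092]
```

View pics/w3c.png

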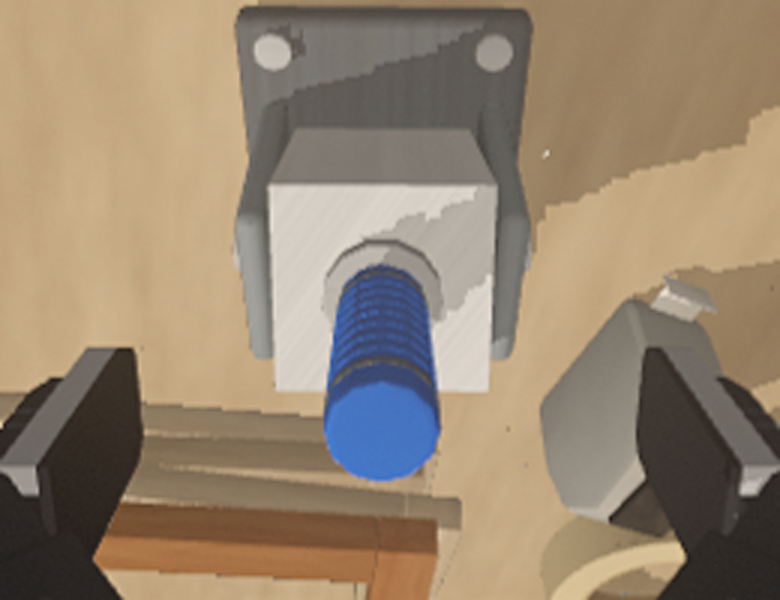

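The handle sits between the open fingers: disc centre at column ~317.6, finger midpoint ~320.2, so the gauge is about 1.4 mm to the −y side. I let the arm settle and re-measure.

Call:
apply_moves(
  commands="0 0 0 -0.008 -0.004 -0.005 -1;0 0 0 -0.008 -0.004 -0.005 -1;0 0 0 -0.008 -0.004 -0.005 -1;0 0 0 -0.008 -0.004 -0.005 -1",
)

```text
time_s: 4.6
eef_pos: [497.5, -243.6, 101.7]
eef_rot: [[-0.933, 0.132, 0.336], [0.125, 0.991, -0.042], [-0.338, 0.002, -0.941]]
force: [-0.0, 0.6, 0.6]
gripper_width: 85.4
grip_force: 0.0
```

```bash
cat > m.py <<'E'
from h import *
import sys
a,R=frame(-7.5);L=[]
for i in range(4):
    s=env.get_state();L.append(np.r_[s["eef_pos"],Ro.from_matrix(R.T@np.array(s["eef_rot"])).as_rotvec(degrees=True)]);im=env.read_camera("wrist")
print(np.round(L,2).tolist());p0,R0=np.array(s["eef_pos"]),np.array(s["eef_rot"])
M=np.array([504.2,-246.4,82]);W=calib("wrist",s)
print(s["time_s"],s["force"],proj(W,[M,M+a*6,M+a*34,M+a*62]).round(1).tolist(),rel(p0,R0,M+a*21,R))
m=cv2.inRange(cv2.cvtColor(im,cv2.COLOR_RGB2HSV),BLO,BHI)[:,270:370]
for r in range(222,296,8):
    x=np.nonzero(m[r])[0]+270
    if len(x):print(r,x.min(),x.max(),(x.min()+x.max())/2,end=' | ')
g=cv2.cvtColor(im,cv2.COLOR_RGB2GRAY)
for r in(255,265,275,285):
    x=np.nonzero(g[r,180:300]<45)[0]+180;z=np.nonzero(g[r,345:460]<45)[0]+345;print('\nfing',r,x.max(),z.min(),(x.max()+z.min())/2)
n=sys.argv[1];cv2.imwrite(f"pics/{n}.png",cv2.resize(im[130:330,190:450,::-1],None,fx=3,fy=3,interpolation=cv2.INTER_CUBIC))
E
python3 m.py w4c
```

```text
[[497.49, -243.63, 101.66, -0.1, 0.22, 0.1], [497.44, -243.57, 101.58, -0.1, 0.23, 0.11], [497.43, -243.55, 101.49, -0.11, 0.24, 0.11], [497.44, -243.57, 101.46, -0.11, 0.24, 0.11]]
4.75 [ 0.23375953  1.01909496 -0.45028369] [[318.4, 219.8], [318.4, 223.0], [318.3, 240.4], [318.3, 264.6]] [ 0.0012 -0.0026 -0.0012  0.     -0.0064 -0.001 ]
222 308 331 319.5 | 230 305 334 319.5 | 238 304 335 319.5 | 246 303 336 319.5 | 254 303 334 318.5 | 262 302 338 320.0 | 270 303 337 320.0 | 278 309 331 320.0 | Traceback (most recent call last):
  File "m.py", line 15, in <module>
    x=np.nonzero(g[r,180:300]<45)[0]+180;z=np.nonzero(g[r,345:460]<45)[0]+345;print('\nfing',r,x.max(),z.min(),(x.max()+z.min())/2)
                                                                                               ~~~~~^^
    return umr_maximum(a, axis, None, out, keepdims, initial, where)
ValueError: zero-size array to reduction operation maximum which has no identity
```

Run:
```python
from h import *
s=env.get_state();im=env.read_camera("wrist");g=cv2.GaussianBlur(cv2.cvtColor(im,cv2.COLOR_RGB2GRAY),(1,5),0).astype(int)
cv2.imwrite("pics/w4c.png",cv2.resize(im[130:330,190:450,::-1],None,fx=3,fy=3,interpolation=cv2.INTER_CUBIC))
for r in(250,258,266,274,282):print(r,g[r,228:244].tolist(),g[r,396:412].tolist())
```

```text
250 [51, 52, 51, 51, 51, 50, 53, 104, 180, 174, 172, 173, 173, 173, 172, 172] [128, 130, 131, 132, 133, 133, 135, 130, 72, 57, 58, 58, 58, 57, 54, 50]
258 [49, 49, 49, 49, 49, 49, 47, 58, 123, 177, 172, 170, 171, 172, 172, 171] [135, 136, 136, 137, 137, 139, 135, 85, 54, 58, 57, 57, 58, 58, 58, 57]
266 [47, 46, 47, 47, 46, 47, 48, 45, 64, 133, 129, 126, 127, 126, 127, 127] [141, 142, 142, 142, 143, 141, 112, 53, 57, 57, 57, 57, 57, 57, 57, 57]
274 [45, 46, 45, 45, 45, 45, 45, 46, 44, 59, 114, 111, 109, 109, 109, 108] [145, 145, 145, 147, 149, 142, 51, 55, 56, 57, 57, 56, 56, 56, 56, 56]
282 [44, 43, 43, 44, 43, 43, 42, 44, 70, 117, 114, 113, 113, 113, 114, 114] [150, 152, 155, 159, 168, 176, 162, 61, 53, 55, 56, 56, 56, 55, 55, 55]
```

View pics/w4c.png

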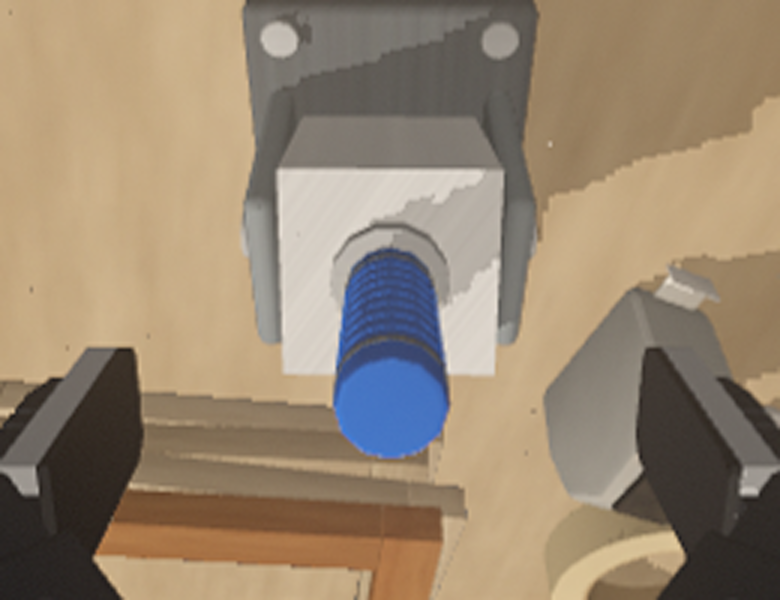

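The gauge is centred: handle axis at column 319.7, finger midpoint ~319.6, disc row 264 vs 264.6 predicted. Closing.

Call:
apply_moves(
  commands="0 0 0 0 0 0 1;0 0 0 0 0 0 1;0 0 0 0 0 0 1;0 0 0 0 0 0 1;0 0 0 0 0 0 1;0 0 0 0 0 0 1;0 0 0 0 0 0 1;0 0 0 0 0 0 1",
)

```text
time_s: 5.85
eef_pos: [497.5, -243.6, 101.7]
eef_rot: [[-0.933, 0.132, 0.336], [0.125, 0.991, -0.042], [-0.338, 0.002, -0.941]]
force: [-1.9, 1.0, 5.5]
gripper_width: 17.6
grip_force: 58.5
```

```bash
cat > st.py <<'E'
from h import *
a,R=frame(-7.5);s=env.get_state();R0=np.array(s["eef_rot"]);p=np.array(s["eef_pos"])
print(s["time_s"],p.round(2),"rotdev",Ro.from_matrix(R.T@R0).as_rotvec(degrees=True).round(2),"Ftool",(R0.T@s["force"]).round(2),"T",(R0.T@s["ft_torque"]).round(3),s["gripper_width"],s["grip_force"])
print("a in tool",(R0.T@a).round(4),"drawn from close",((p-np.array([497.44,-243.57,101.46]))@a).round(2))
E
python3 st.py
```

```text
5.85 [ 497.53 -243.56  101.71] rotdev [-0.11  0.22  0.1 ] Ftool [ 0.02  0.77 -5.85] T [-0.198  0.305  0.006] 17.568670701651822 58.540284633636475
a in tool [ 0.0038  0.0019 -1.    ] drawn from close 0.21
```

Gripped with lateral force under 1 N. I draw 10 mm first.

Call:
apply_moves(
  commands="0 0 0 0 0 -0.008 1;0 0 0 0 0 -0.016 1;0 0 0 0 0 -0.025 1;0 0 0 0 0 -0.033 1;0 0 0 0 0 -0.033 1",
)

```text
time_s: 6.48
eef_pos: [494.1, -243.1, 110.9]
eef_rot: [[-0.933, 0.132, 0.336], [0.125, 0.991, -0.042], [-0.338, 0.002, -0.941]]
force: [0.3, -0.2, -2.8]
gripper_width: 17.7
grip_force: 58.6
```

```bash
python3 st.py
```

```text
6.475 [ 494.08 -243.11  110.94] rotdev [-0.11  0.23  0.1 ] Ftool [ 0.66 -0.13  2.72] T [ 0.003  0.316 -0.039] 17.719322856101705 58.631502985954285
a in tool [ 0.0041  0.0019 -1.    ] drawn from close 10.07
```

Call:
apply_moves(
  commands="0 0 0 0 0 -0.01 1;0 0 0 0 0 -0.022 1;0 0 0 0 0 -0.034 1;0 0 0 0 0 -0.046 1;0 0 0 0 0 -0.058 1;0 0 0 0 0 -0.067 1;0 0 0 0 0 -0.073 1;0 0 0 0 0 -0.073 1",
)

```text
time_s: 7.48
eef_pos: [486.8, -242.3, 131.6]
eef_rot: [[-0.933, 0.132, 0.336], [0.125, 0.991, -0.042], [-0.338, 0.002, -0.941]]
force: [0.2, 0.4, -2.4]
gripper_width: 17.3
grip_force: 58.6
```

```bash
python3 st.py
python3 - <<'E'
from h import *
a,R=frame(-7.5);M=np.array([504.2,-246.4,82])
si=env.read_camera("scene");wi=env.read_camera("wrist");S=calib("scene");print(proj(S,[M,M+a*4,M+a*13]).round(1).tolist())
o=np.zeros((560,800,3),np.uint8);o[:,:400]=cv2.resize(si[150:290,330:430],None,fx=4,fy=4,interpolation=2);o[:400,400:]=cv2.resize(wi[150:250,270:370],None,fx=4,fy=4,interpolation=2)
cv2.imwrite("pics/c5.png",o[:,:,::-1])
E
```

```text
7.475 [ 486.83 -242.29  131.59] rotdev [-0.1   0.22  0.11] Ftool [0.67 0.41 2.29] T [0.047 0.32  0.007] 17.310523668873763 58.61766993999481
a in tool [ 0.0039  0.0018 -1.    ] drawn from close 31.96
[[378.7, 220.5], [378.4, 218.9], [377.6, 215.4]]
```

View pics/c5.png

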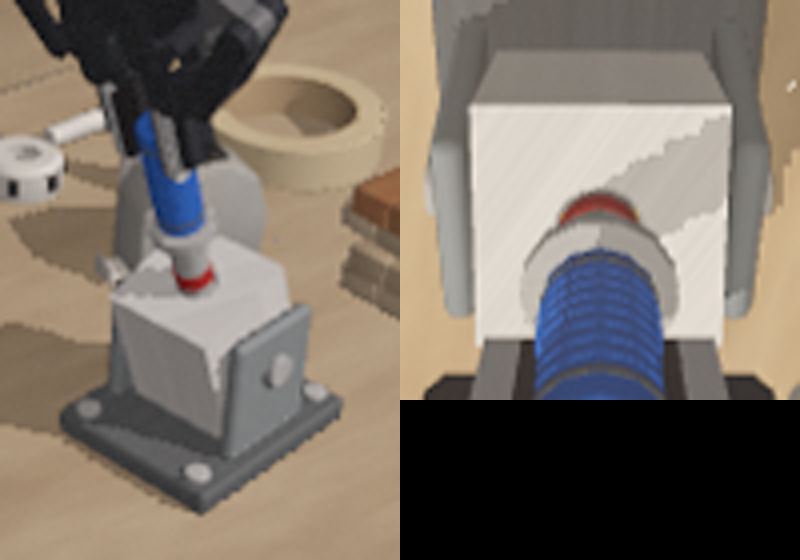

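The red band shows fully, with a sliver of steel below it (crop rows ~288-297), and no yellow is visible. The draw is about 32 mm; I add 1 mm to centre it in the 28–38 window.

Call:
apply_moves(
  commands="0 0 0 0 0 -0.003 1;0 0 0 0 0 -0.003 1;0 0 0 0 0 -0.003 1;0 0 0 0 0 -0.003 1;0 0 0 0 0 -0.003 1;0 0 0 0 0 -0.003 1",
)

```text
time_s: 8.32
eef_pos: [486.5, -242.2, 132.3]
eef_rot: [[-0.933, 0.132, 0.336], [0.125, 0.991, -0.042], [-0.338, 0.002, -0.941]]
force: [0.4, 0.4, -2.6]
gripper_width: 17.2
grip_force: 58.6
```

```bash
python3 st.py
python3 - <<'E'
from h import *
si=env.read_camera("scene")[195:235,360:395];h=cv2.cvtColor(si,cv2.COLOR_RGB2HSV)
r=cv2.inRange(h,(0,120,40),(8,255,255))|cv2.inRange(h,(172,120,40),(180,255,255));y=cv2.inRange(h,(22,130,90),(35,255,255))
for m in(r,y):
    q=np.nonzero(m);print(len(q[0]),(q[0].min()+195,q[0].max()+195) if len(q[0]) else None)
for c in(378,379,380):print(si[15:32,c-360].tolist())
E
```

```text
8.325 [ 486.54 -242.21  132.27] rotdev [-0.11  0.23  0.1 ] Ftool [0.58 0.44 2.56] T [-0.011  0.353 -0.008] 17.249385970280205 58.61543118953705
a in tool [ 0.0041  0.0019 -1.    ] drawn from close 32.71
24 (np.int64(217), np.int64(221))
0 None
[[158, 153, 151], [144, 139, 137], [140, 135, 134], [139, 136, 133], [141, 138, 136], [141, 137, 134], [138, 136, 134], [135, 134, 132], [133, 116, 113], [133, 65, 62], [132, 30, 29], [129, 27, 24], [123, 83, 80], [118, 112, 111], [151, 148, 145], [186, 181, 178], [193, 188, 184]]
[[159, 155, 153], [151, 147, 145], [146, 142, 141], [148, 143, 142], [152, 148, 145], [149, 145, 142], [149, 145, 144], [146, 147, 145], [148, 124, 121], [146, 57, 54], [143, 34, 29], [142, 51, 49], [136, 108, 106], [130, 131, 130], [162, 158, 155], [191, 186, 183], [193, 188, 185]]
[[162, 157, 156], [159, 154, 152], [160, 156, 154], [161, 157, 155], [161, 156, 154], [158, 155, 152], [157, 156, 154], [154, 149, 147], [156, 107, 106], [156, 34, 30], [153, 36, 32], [151, 72, 68], [147, 124, 122], [150, 149, 147], [178, 173, 171], [195, 190, 186], [192, 187, 183]]
```

```bash
python3 -c "
from station import env
print(env.finish_job())"
```

```text
the job is handed in; nothing more can be done
None
```

I drew the blue gauge about 33 mm straight out along its bore: the red band is fully clear, no yellow is showing, it is still gripped and steady, I didn't touch anything else, and the job is handed in.

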